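# Gauge a drilled block and show it to the inspection camera

### The arm

A 6-joint arm with a two-finger parallel gripper is mounted at the origin on a cart in front of the work surface, level with it; the furniture and walls round the work are solid. World frame = base frame: x ahead of the robot, y to its left, z up, the work surface at z = 0. Lengths are in m, angles in degrees, forces in N, time in s.
With the tool pointing down it reaches from about 0.4 to 0.825 m from the base axis. Payload 7 kg.
Tool frame: the origin (TCP) lies midway between the tips of the shut fingers; the grasp point (between the pads) lies 19 mm behind it; z points along the fingers, y is the line along which they close (so a half turn about z gives the same grasp; the last joint's range is limited). The gripper opens to 88 mm and grips with 3 to 60 N. Pads are 19 mm wide; open, the fingers measure 130 mm over their backs; the gripper's body (78 mm by 193 mm) begins 47 mm behind the grasp point.
Start: joints at [81.308, 20.546, 0.682, 0, -70.136, -16.507], TCP at [0.287, 0.611, 0.227] pointing down, gripper open.
Joint ranges: [-176.03, 176.03], [-82.01, 121.73], [-58.28, 71.71], [-173.87, 95.51], [-174.79, -0.11], [-173.66, 173.66]. Speed limits (degrees/s): [136.94, 136.94, 172.46, 180, 180, 180].

### API

Orientations are given as a 3x3 rotation matrix whose columns are the frame's x, y, z axes.
In Python, from rig import robot gives the robot as it stands. Calls block until the motion is done:
- robot.goto(position, orientation): joint-space move of the TCP to a pose.
- robot.servo_line(position, ori=None, speed=0.15): straight line of the TCP; ori=None keeps the orientation; speed is the mean speed in m/s.
- robot.movej(angles): joint-space move.
- robot.move_gripper(opening): opening from 0.0 (shut) to 1.0 (fully open); the grip force is fixed at half the most; returns when the fingers have stopped.
- robot.dwell(seconds).
- robot.ik(position, orientation): joint angles nearest the present ones, or None.
- robot.grab_frame(name): name is "scene" or "top"; returns (picture, depth): 420x560x3 uint8, red, green, blue; 420x560 float32, m along the optical axis (not along the pixel's ray), 0 where there is no reading.
- robot.camera_info(name): a dict with "vfov" (degrees; the focal length in pixels is half the picture's height over the tangent of half this angle, whatever the lens; pixels are square), "cx", "cy" (the principal point, pixels), "view" (4x4, takes a point from world to camera coordinates). Camera axes: x right, y down, z forward; pixel columns grow to the right and rows downward; lengths in m; the calibration is good to about 2 mm. A picture is of the moment at which its call begins. camera_info takes no time and is no camera call.
A pose or a line that the arm cannot do raises robot.Unreachable and nothing moves.
- robot.job_done(): hands the job in; it is judged then, once.
Readings, each from a call of its own:
- robot.read_t(): time.
- robot.read_qpos(): joint angles.
- robot.read_qvel(): joint speeds.
- robot.read_effort(): joint torques, N m.
- robot.read_position(): TCP position.
- robot.read_tcp_rot(): TCP orientation.
- robot.read_force(): force on the tool from outside, world axes, zero at the start.
- robot.read_ft_torque(): the same for the moment, N m.
- robot.read_grip_width(): opening from 0.0 (shut) to 1.0 (fully open).
- robot.read_finger_force(): force on a finger pad.
Only numpy, scipy, OpenCV 4.12 (cv2) and the standard library are available. Lean on these libraries where they do the work, as an engineer would, in place of code of your own. Each camera call takes 0.05 s, during which the arm holds its last target. There are 200 camera calls.

### The job

First put the gauge pin all the way down into the bore of the drilled block while the block still lies in its nest, and let go of the pin. Then take the block out of the nest, with the pin left in it, and hold it up in front of the inspection camera: bored end towards the lens, 12 cm from it and centred on the line of sight, that end square to the line of sight and the block not rolled sideways. Finish while holding it there, still and with only the gripper carrying it; do not bump the camera or move the other things on the bench.

Things in the scene. Friction and masses are not known exactly. Their poses are not given: they have to be found in the camera images.
- nest: Dark steel locating plate fixed to the bench, 150 (x) x 80 (y) x 12 mm; origin at the centre of its underside, z up. Six steel dowels (6 mm thick, 11 mm above the plate) surround the block with about 1.5 mm play: one at each end, two on each long side at x = +45 and -45 mm. The middle of the long sides is free for fingers.
- guide_block: The part: plain aluminium block 110 (x) x 30 (y) x 34 (z) mm, about 0.22 kg, loose, lying on the nest's plate (underside 12 mm above the bench), axes parallel to the nest's. Origin at the centre of its underside. An upright through bore, 11.4 mm wide, mouth chamfered 2 mm, lies 35 mm from the centre towards the +x end (the bored end). Best gripped across it 20 mm to the -x side of the centre.
- bore (a point): Centre of the bore's mouth in the block's top face: block frame (35, 0, 34) mm.
- block_end (a point): Centre of the block's bored end face: block frame (55, 0, 17) mm; the face looks along the block's +x.
- pin_stand: Dark wooden block 64 x 64 x 40 mm fixed to the bench, origin at the centre of its underside; a 12 mm wide, 34 mm deep hole in the middle of its top holds the gauge pin.
- gauge_pin: Steel gauge pin, 0.045 kg, upright in the pin stand. Origin at the lower tip of its shank, z along the pin to its grip. Shank 10 mm thick from 0 to 30 mm (foot tapered to 6 mm over 4 mm), collar 18 mm wide from 30 to 33 mm, round dark grip 14 mm wide from 33 to 63 mm. Fully home, the collar rests on the face round the hole.
- pin_collar (a point): Centre of the underside of the pin's collar, 30 mm above the tip of the shank.
- camera_head: The inspection camera: aluminium housing 64 x 42 x 46 mm, round black lens 36 mm wide, fixed to a 0.35 m steel post close behind it. Origin at the centre of the lens front, 285 mm above the bench; x the line of sight, always 25 degrees below level; y level, to the camera's left; z its up. Shown right, block x and y are opposite to this x and y, block z along this z: bored end tipped up 25 degrees.
- wax_tin: Bystander: round cream-coloured tin, 56 mm wide, 55 mm tall, origin at the centre of its underside.
- offcut: Bystander: pale wooden offcut 45 x 90 x 22 mm lying flat, origin at the centre of its underside.
- bolt: Bystander: steel bolt with nut, 22 x 78 x 19 mm, lying along its own y, origin below its middle.

How it is judged:
By the outcome, as a careful person would: the job done as asked, in the order asked, and still so for the second after the job is handed in, while the arm keeps its last pose, push and grip.
It also fails if it takes over 54 s, if anything falls off the work surface, if the arm or the gripper's body presses on something with over 40 N, if the wrist force passes 120 N, or if a joint passes its speed limit or range.

## Working session

There is one attempt and no reset: what is moved stays moved. The work goes in short steps, each a Python script; the robot and the scene stay as the last script left them, time stands still between calls to the robot, and variables do not carry over. Pictures are saved under pics/ and viewed, at most 10 in all, crops included, and the job is handed in when it is done.

```bash
ls; mkdir -p pics; python3 - <<'E'
from rig import robot
import cv2,numpy as np
for n in("scene","top"):
    p,d=robot.grab_frame(n); np.savez(f"pics/{n}0.npz",p=p,d=d); cv2.imwrite(f"pics/{n}0.png",p[:,:,::-1])
    i=robot.camera_info(n); print(n,i["vfov"],i["cx"],i["cy"],{k:v for k,v in i.items() if k not in("vfov","cx","cy","view")}); print(np.round(i["view"],4).tolist())
print(robot.read_t())
E
```

```text
pics
scene 49.67094092203397 280.08737088732903 206.71172767919376 {}
[[-0.8913, -0.4534, 0.0011, 0.2865], [-0.1647, 0.3216, -0.9324, 0.3922], [0.4224, -0.8313, -0.3614, 0.6228], [0.0, 0.0, 0.0, 1.0]]
top 48.05590138394939 281.57084162896155 208.12407526637028 {}
[[-0.0174, -0.9997, 0.016, -0.3635], [-0.9931, 0.0154, -0.1162, 0.5062], [0.1159, -0.0179, -0.9931, 1.2846], [0.0, 0.0, 0.0, 1.0]]
0.1
```

View pics/scene0.png

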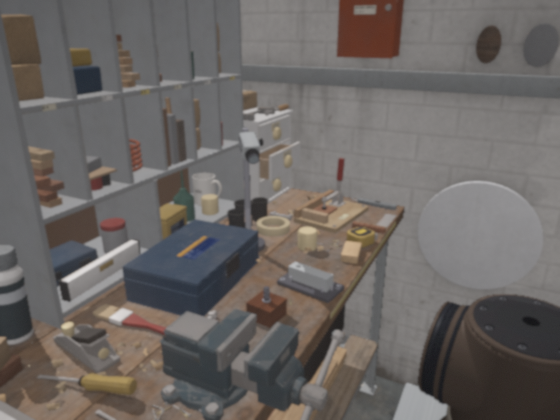

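View pics/top0.png

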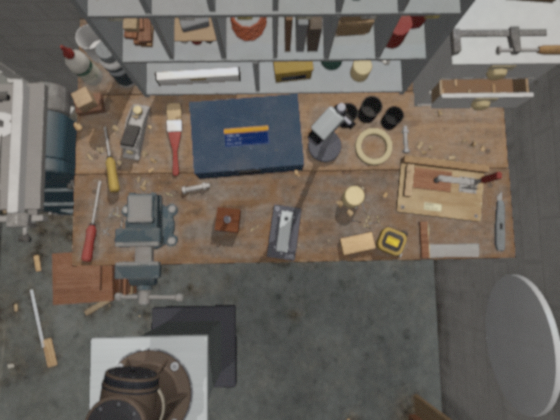

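The top view shows the stand at about (228,220), the nest and block at (284,232), the camera head at (328,122) on its post base at (325,145), the tin at (355,197), the offcut at (357,243) and the bolt at (195,188). The scene view shows the same things, with the camera head at (250,145). I'll enlarge both.

```bash
cat > h.py <<'E'
import numpy as np, cv2
from rig import robot
def cam(n):
    i=robot.camera_info(n); return 210/np.tan(np.radians(i["vfov"]/2)),i["cx"],i["cy"],np.array(i["view"])
def ray(n,u,v):
    f,cx,cy,V=cam(n); R=V[:3,:3]; return -R.T@V[:3,3], R.T@np.array([(u-cx)/f,(v-cy)/f,1.])
def onz(n,u,v,z):
    o,d=ray(n,u,v); return o+d*(z-o[2])/d[2]
def proj(n,p):
    f,cx,cy,V=cam(n); q=V[:3,:3]@np.asarray(p)+V[:3,3]; return np.array([cx+f*q[0]/q[2],cy+f*q[1]/q[2]])
def cloud(n,d):
    f,cx,cy,V=cam(n); v,u=np.mgrid[:420,:560]; P=np.stack([(u-cx)/f*d,(v-cy)/f*d,d],-1)
    return (P-V[:3,3])@V[:3,:3]
E
python3 - <<'E'
from h import *
t=np.load("pics/top0.npz");s=np.load("pics/scene0.npz")
def crop(p,x0,y0,x1,y1,k): return cv2.resize(p[y0:y1,x0:x1,::-1],None,fx=k,fy=k,interpolation=cv2.INTER_CUBIC)
a=crop(t["p"],205,200,305,265,8); cv2.imwrite("pics/c1.png",a)
b=crop(s["p"],220,120,350,325,1);  # scene 
b=np.hstack([crop(s["p"],240,255,350,330,4)[:300,:440],crop(s["p"],235,125,270,200,4)[:300],crop(t["p"],295,95,350,170,4)]); print(b.shape); cv2.imwrite("pics/c2.png",b)
P=cloud("top",t["d"])
for u,v in[(228,220),(215,220),(284,232),(290,215),(277,250),(328,122),(345,108),(318,132),(355,197),(357,243),(195,188),(245,140),(295,190)]: print(u,v,np.round(P[v,u],3))
P=cloud("scene",s["d"])
for u,v in[(250,145),(247,136),(253,155),(249,200)]: print(u,v,np.round(P[v,u],3))
E
```

```text
(300, 800, 3)
228 220 [ 0.466 -0.225  0.066]
215 220 [ 0.473 -0.182 -0.001]
284 232 [ 0.432 -0.377  0.049]
290 215 [ 0.479 -0.394  0.046]
277 250 [ 0.383 -0.357  0.049]
328 122 [ 0.655 -0.472  0.332]
345 108 [ 0.688 -0.512  0.326]
318 132 [ 0.637 -0.451  0.317]
355 197 [ 0.525 -0.575  0.054]
357 243 [ 0.4   -0.581  0.023]
195 188 [ 0.564 -0.127  0.012]
245 140 [ 0.681 -0.275  0.091]
295 190 [ 0.556 -0.412 -0.   ]
250 145 [ 0.636 -0.449  0.321]
247 136 [ 0.658 -0.473  0.337]
253 155 [ 0.617 -0.432  0.301]
249 200 [ 0.672 -0.497  0.151]
```

View pics/c1.png

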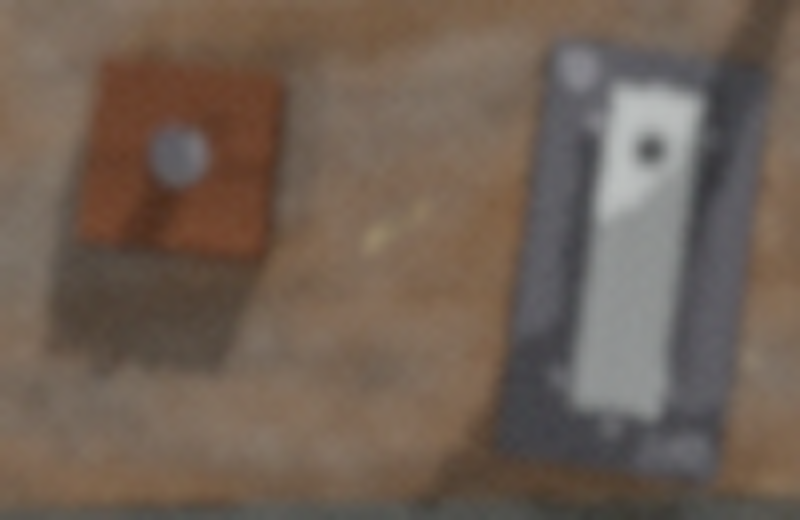

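View pics/c2.png

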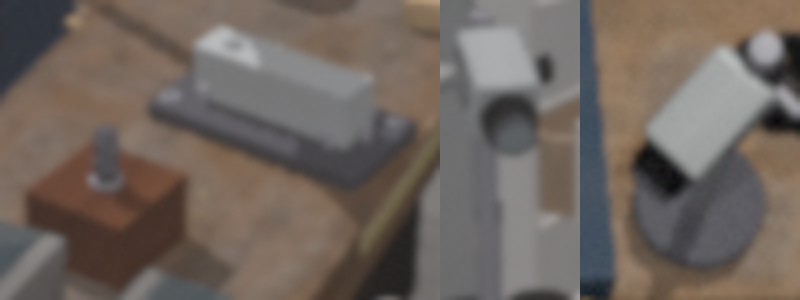

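The crops give these positions:
- Pin grip at about pixel (227,219).
- Bore at about (286,218), at the far (+x) end of the block.
- The camera head looks toward -x,+y.

Next I'll measure these with masks.

```bash
cat > meas.py <<'E'
from h import *
t=np.load("pics/top0.npz");s=np.load("pics/scene0.npz")
P=cloud("top",t["d"]); S=cloud("scene",s["d"]); hsv=cv2.cvtColor(t["p"],cv2.COLOR_RGB2HSV); g=cv2.cvtColor(t["p"],cv2.COLOR_RGB2GRAY)
def big(m):
    c=max(cv2.findContours(m.astype(np.uint8),0,cv2.CHAIN_APPROX_NONE)[0],key=cv2.contourArea); return c
def box(P,m,name):
    r=cv2.minAreaRect((P[m][:,:2]*1000).astype(np.float32)); print(name,np.round(r,1) if 0 else r,m.sum(), "z",np.round(np.percentile(P[m][:,2],[5,50,95]),3))
def win(P,x0,x1,y0,y1,z0,z1): return (P[...,0]>x0)&(P[...,0]<x1)&(P[...,1]>y0)&(P[...,1]<y1)&(P[...,2]>z0)&(P[...,2]<z1)
def pixrect(c,z,name):
    q=np.array([onz("top",u,v,z)[:2]*1000 for u,v in c.reshape(-1,2)],np.float32); r=cv2.minAreaRect(q); print(name,np.round(r[0],1),np.round(r[1],1),round(r[2],1)); return r
# block: bright top face
for thr in(115,130,145):
    m=np.zeros_like(g,bool); m[205:258,270:300]=g[205:258,270:300]>thr; pixrect(big(m),.046,f"block thr{thr}")
box(P,win(P,.35,.52,-.45,-.32,.038,.06),"block depth")
# bore: dark blob
w=255-g[213:225,280:293].astype(float); lo=np.median(w); w=np.clip(w-lo-25,0,None); w[:, :2]=0;w[:,-2:]=0
v,u=np.mgrid[213:225,280:293]
# restrict near blob
k=(abs(u-286)<3)&(abs(v-218.3)<3); w=w*k; bu,bv=(u*w).sum()/w.sum(),(v*w).sum()/w.sum(); print("bore",bu,bv,onz("top",bu,bv,.046))
# stand / pin
m=np.zeros_like(g,bool); h=hsv[200:235,208:245]; m[200:235,208:245]=((h[...,0]<12)&(h[...,1]>100)); pixrect(big(m),.04,"stand")
h=hsv[212:227,220:236]; m=np.zeros_like(g,bool); m[212:227,220:236]=h[...,1]<60; c=big(m); pixrect(c,.073,"pin"); 
M=cv2.moments(c); print("pin px",M["m10"]/M["m00"],M["m01"]/M["m00"],onz("top",M["m10"]/M["m00"],M["m01"]/M["m00"],.073))
box(P,win(P,.42,.51,-.28,-.18,.03,.05),"stand depth"); box(P,win(P,.42,.51,-.28,-.18,.055,.09),"pin depth")
# camera head
m=win(P,.55,.75,-.56,-.38,.25,.37); box(P,m,"head top")
ms=win(S,.55,.75,-.56,-.38,.25,.37); box(S,ms,"head scene")
print("vise max z",P[win(P,.3,.6,-.1,.2,0,.6)][:,2].max(),"all",P[win(P,.3,.6,-.6,.7,0,.6)][:,2].max())
for n,Q,mm in(("top",P,m),("scene",S,ms)):
    vv,uu=np.where(mm); print(n,uu.min(),uu.max(),vv.min(),vv.max())
    np.save(f"pics/head_{n}.npy",Q[mm])
E
python3 meas.py
```

```text
block thr115 [ 436.8 -378.2] [ 36.  113.9] 85.0
block thr130 [ 436.9 -376.2] [ 32. 111.] 80.8
block thr145 [ 438.  -376.2] [ 28.1 107.5] 80.0
block depth ((434.3438720703125, -377.11981201171875), (29.82798194885254, 109.82320404052734), 80.92578125) 418 z [0.042 0.046 0.05 ]
bore 285.9189189189189 218.27477477477478 [ 0.47013223 -0.38303474  0.046     ]
stand [ 469.9 -220.6] [65.5 67.3] 83.6
pin [ 468.2 -223.3] [16.2 16.3] 89.7
pin px 226.78494623655914 219.0 [ 0.46813906 -0.22277116  0.073     ]
stand depth ((469.94256591796875, -219.95913696289062), (64.60743713378906, 64.27803802490234), 82.96088409423828) 516 z [0.035 0.04  0.044]
pin depth ((469.84423828125, -220.4365692138672), (11.237759590148926, 13.397064208984375), 83.35073852539062) 25 z [0.066 0.071 0.076]
head top ((649.2847900390625, -476.77459716796875), (64.46112823486328, 103.51368713378906), 36.7077751159668) 944 z [0.299 0.325 0.346]
head scene ((653.7606811523438, -475.28204345703125), (61.491050720214844, 108.0914077758789), 21.654922485351562) 638 z [0.276 0.315 0.344]
vise max z 0.13669697187985697 all 0.1608992221899511
top 307 355 104 145
scene 239 263 127 165
```

```bash
cat > head.py <<'E'
from h import *
t=np.load("pics/top0.npz"); P=cloud("top",t["d"]); g=cv2.cvtColor(t["p"],cv2.COLOR_RGB2GRAY)
s=np.load("pics/scene0.npz"); S=cloud("scene",s["d"]); gs=cv2.cvtColor(s["p"],cv2.COLOR_RGB2GRAY)
m=np.zeros_like(g,np.uint8); m[98:142,303:345]=g[98:142,303:345]>125
m&=((P[...,2]>.28)&(P[...,2]<.36)).astype(np.uint8)
n,l,st,c=cv2.connectedComponentsWithStats(m); k=1+np.argmax(st[1:,4]); m=(l==k)
print("area",m.sum(),st[k])
X=P[m]; A=np.c_[X[:,:2],np.ones(len(X))]; co=np.linalg.lstsq(A,X[:,2],rcond=None)[0]
r=X[:,2]-A@co; print("plane",co,"slope",np.degrees(np.arctan(np.hypot(co[0],co[1]))),"yaw",np.degrees(np.arctan2(-co[1],-co[0])),"res",r.std())
# contour on sloped plane with assumed 25deg; iterate yaw
cn=cv2.findContours(m.astype(np.uint8),0,cv2.CHAIN_APPROX_NONE)[0][0].reshape(-1,2)
cen=X.mean(0); psi=np.radians(130)
for it in range(4):
    h=np.array([np.cos(psi),np.sin(psi),0]);up=np.array([0,0,1.]);a=np.radians(25)
    x=np.cos(a)*h-np.sin(a)*up; z=np.sin(a)*h+np.cos(a)*up; y=np.cross(z,x)
    q=[]
    for u,v in cn:
        o,d=ray("top",u,v); p=o+d*(((cen-o)@z)/(d@z)); q.append([(p-cen)@x,(p-cen)@y])
    R=cv2.minAreaRect((np.array(q)*1000).astype(np.float32)); b=cv2.boxPoints(R)
    e=max([b[1]-b[0],b[2]-b[1]],key=np.linalg.norm); e=e*np.sign(e[0]); dpsi=np.arctan2(e[1],e[0]*np.cos(a)); psi+=dpsi
    print(R,np.degrees(psi))
ctr=cen+x*R[0][0]/1000+y*R[0][1]/1000; print("top face centre",ctr)
print("housing front centre",ctr-.023*z+.032*x, "d to z=.285:",(( ctr-.023*z+.032*x)[2]-.285)/np.sin(a))
for nme,Q in(("top",P),("scene",S)):
    D=(Q-(ctr-.023*z)); L=np.stack([D@x,D@y,D@z],-1); w=(abs(L[...,1])<.014)&(abs(L[...,2])<.025)&(L[...,0]>.0)&(L[...,0]<.1)
    print(nme,w.sum(),"x hist",np.histogram(L[w][:,0],np.arange(0,.1,.004))[0])
    wl=(abs(L[...,1])<.03)&(abs(L[...,2])<.03)&(L[...,0]>.034)&(L[...,0]<.08)
    if wl.sum(): print("lens pts",wl.sum(),np.percentile(L[wl][:,0],[10,50,90]),"y",np.percentile(L[wl][:,1],[2,50,98]),"z",np.percentile(L[wl][:,2],[2,50,98]))
# scene lens dark blob
ml=np.zeros_like(gs,np.uint8); ml[146:166,242:264]=gs[146:166,242:264]<np.percentile(gs[146:166,242:264],28)
cc=max(cv2.findContours(ml,0,cv2.CHAIN_APPROX_NONE)[0],key=cv2.contourArea); el=cv2.fitEllipse(cc); print("lens ellipse",el)
o,d=ray("scene",*el[0]); d/=np.linalg.norm(d); p=o+d*((.285-o[2])/d[2]); print("scene lens @z.285",p,"expected px for d=12mm",proj("scene",ctr-.023*z+.044*x))
# sightline: closest of ray and axis
B=np.c_[x,-d]; sol=np.linalg.lstsq(B,o-(ctr-.023*z),rcond=None)[0]; print("axis param",sol,"gap",np.linalg.norm(ctr-.023*z+x*sol[0]-o-d*sol[1]))
E
python3 head.py; python3 - <<'E'
from h import *
t=np.load("pics/top0.npz")["p"];s=np.load("pics/scene0.npz")["p"]
f=lambda p:cv2.resize(p[:,:,::-1],(400,400),interpolation=cv2.INTER_CUBIC)
cv2.imwrite("pics/c3.png",np.hstack([f(t[98:148,300:350]),f(s[122:172,228:278])]))
E
```

```text
area 529 [312 107  33  32 529]
plane [ 0.25574437 -0.24471163  0.04742323] slope 19.492019000165097 yaw 136.2629022777439 res 0.004432129411511124
((-0.8095245361328125, 0.376922607421875), (68.03607940673828, 42.17601013183594), 0.5593432188034058) 130.61716363057425
((-0.8068008422851562, 0.386474609375), (42.14720153808594, 68.01405334472656), 89.9997787475586) 130.61691897369485
((-0.8068008422851562, 0.38648223876953125), (68.01404571533203, 42.14722442626953), 3.529799505486153e-05) 130.61695797696984
((-0.8068008422851562, 0.386474609375), (42.147212982177734, 68.0140609741211), 89.99996185302734) 130.6169154279521
top face centre [ 0.65529395 -0.47080168  0.33031849]
housing front centre [ 0.64274163 -0.45616541  0.29594962] d to z=.285: 0.025909017511279848
top 259 x hist [16 17 14 13 18 18 19 14 15 16 23 19 21 19 17  0  0  0  0  0  0  0  0  0]
lens pts 160 [0.03690785 0.046324   0.0570326 ] y [-0.01387739  0.00401134  0.01946234] z [0.00345717 0.01601973 0.02302484]
scene 213 x hist [ 2  4  2  1  4  3  1  9 39 16 13 12 19 23 52 13  0  0  0  0  0  0  0  0]
lens pts 213 [0.03524237 0.05242341 0.05933024] y [-0.01381138  0.00296794  0.02117444] z [-0.01082317  0.01234212  0.0232385 ]
lens ellipse ((251.48477172851562, 154.1314239501953), (11.032698631286621, 14.330079078674316), 72.998291015625)
scene lens @z.285 [ 0.65679948 -0.49118989  0.285     ] expected px for d=12mm [250.02048792 156.66608523]
axis param [0.03595132 1.17412463] gap 0.005293466196618187
```

View pics/c3.png

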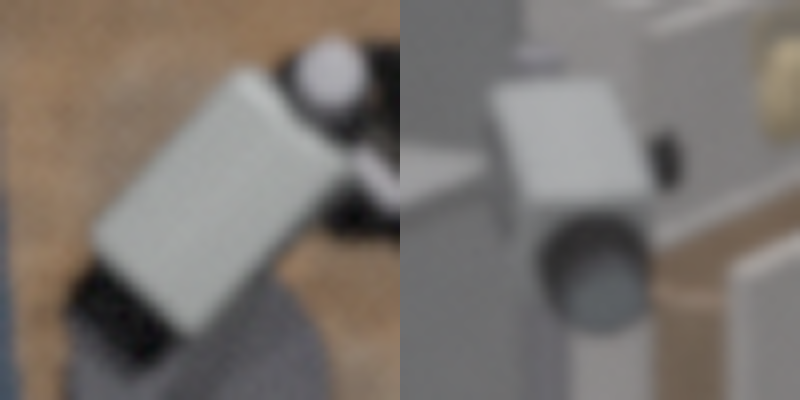

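The top view shows the housing's corners at crop pixels (245,68), (345,165), (190,338) and (92,232), with the black barrel ahead of it. The scene view shows the lens disc centred at about (252.3,155.5). Next is a cross-check.

```bash
cat > h2.py <<'E'
from h import *
def frame(psi):
    a=np.radians(25);h=np.array([np.cos(psi),np.sin(psi),0]);up=np.array([0,0,1.]);x=np.cos(a)*h-np.sin(a)*up;z=np.sin(a)*h+np.cos(a)*up
    return np.c_[x,np.cross(z,x),z]
if __name__=="__main__":
    F=frame(np.radians(130.6)); cen=np.array([.6553,-.4708,.3303])
    L=cen+F@[.0579,0,-.023]; print("lens",L,"px scene",proj("scene",L),"top",proj("top",L))
    for y in(-.018,.018): print("rim",y,proj("scene",L+F@[0,y,0]))
    for z in(-.018,.018): print("rimz",z,proj("scene",L+F@[0,0,z]), proj("top",L+F@[0,0,z]))
    q=[]
    for u,v in[(245,68),(345,165),(190,338),(92,232)]:
        o,d=ray("top",300+(u+.5)/8-.5,98+(v+.5)/8-.5); p=o+d*(((cen-o)@F[:,2])/(d@F[:,2])); q.append(F.T@(p-cen)*1000)
    print(np.round(q,1))
    for x in(-.032,.032):
        for y in(-.021,.021): p=cen+F@[x,y,0]; print(x,y,"scene crop",np.round((proj("scene",p)-[228,122]+.5)*8),"top crop",np.round((proj("top",p)-[300,98]+.5)*8))
E
python3 h2.py
```

```text
lens [ 0.62747615 -0.43833735  0.28498532] px scene [250.94230643 160.17915275] top [311.3359646  139.84609225]
rim -0.018 [243.91103092 160.61904291]
rim 0.018 [257.92523187 159.74228746]
rimz -0.018 [250.55579709 165.58713143] [313.20490974 139.56169189]
rimz 0.018 [251.33751402 154.64946954] [309.40779666 140.13950464]
[[-28.2 -20.7   0. ]
 [-30.2  17.8   0. ]
 [ 33.2  22.2  -0. ]
 [ 33.4 -18.5   0. ]]
-0.032 -0.021 scene crop [81. 82.] top crop [255.  58.]
-0.032 0.021 scene crop [208.  76.] top crop [358. 169.]
0.032 -0.021 scene crop [112. 205.] top crop [ 90. 222.]
0.032 0.021 scene crop [243. 197.] top crop [191. 332.]
```

The lens estimate disagrees between views by a few mm. I'll take one more measurement with frames averaged to cut the noise.

```bash
cat > head2.py <<'E'
from h2 import *
import os
if not os.path.exists("pics/avg.npz"):
    r={}
    for n in("top","scene"):
        fr=[robot.grab_frame(n) for _ in range(16)]
        r[n+"p"]=np.mean([f[0].astype(float) for f in fr],0); D=np.stack([f[1] for f in fr]); r[n+"d"]=np.median(D,0); r[n+"s"]=D.std(0)
    np.savez("pics/avg.npz",**r)
a=np.load("pics/avg.npz"); P=cloud("top",a["topd"]); S=cloud("scene",a["scened"]); print("noise",np.median(a["tops"]))
F=frame(np.radians(130.6)); cen=np.array([.6553,-.4708,.3303])-.023*F[:,2]
def loc(Q): return (Q-cen)@F
LT,LS=loc(P),loc(S)
def b(L,m,i,j,name):
    r=cv2.minAreaRect((L[m][:,[i,j]]*1000).astype(np.float32)); print(name,m.sum(),np.round(r[0],1),np.round(r[1],1),round(r[2],1),"other",np.round(np.percentile(L[m][:,3-i-j],[5,50,95])*1000,1))
m=(abs(LT[...,0])<.045)&(abs(LT[...,1])<.03)&(abs(LT[...,2]-.023)<.008)&(a["topp"].mean(-1)>105)
b(LT,m,0,1,"top face(top)")
X=LT[m]; A=np.c_[X[:,:2],np.ones(len(X))]; co=np.linalg.lstsq(A,X[:,2],rcond=None)[0]; print("tilt x,y deg",np.degrees(np.arctan(co[:2])),"z0",co[2])
for r0 in np.arange(-.03,.031,.01):
    k=m&(abs(LT[...,0]-r0)<.005); print(" slice x",round(r0,3),"y ext",np.round(np.percentile(LT[k][:,1],[1,99])*1000,1),"mid",np.round(np.mean(np.percentile(LT[k][:,1],[1,99]))*1000,1))
m=(abs(LS[...,0])<.04)&(abs(LS[...,1])<.03)&(abs(LS[...,2]-.023)<.006)
b(LS,m,0,1,"top face(scene)")
for n,L in(("top",LT),("scene",LS)):
    m=(L[...,0]>.037)&(L[...,0]<.08)&(abs(L[...,1])<.035)&(abs(L[...,2])<.035); b(L,m,0,1,"lens xy "+n); b(L,m,1,2,"lens yz "+n)
m=(LS[...,0]>.045)&(LS[...,0]<.08)&(abs(LS[...,1])<.03)&(abs(LS[...,2])<.03)
v,u=np.where(m); o=np.lexsort((u,v))
for vv in sorted(set(v)): k=v==vv; print(vv,u[k].min(),u[k].max(),np.round(np.median(LS[vv,u[k]],0)*1000,1), int(np.median(a["scenep"].mean(-1)[vv,u[k]])))
E
python3 head2.py
```

```text
noise 0.0028590432
top face(top) 572 [-4.6 -0.7] [78.9 42. ] 3.5 other [21.6 23.8 25.1]
tilt x,y deg [ 0.49774037 -1.90546088] z0 0.023608902987264518
 slice x -0.03 y ext [-18.9  18.5] mid -0.2
 slice x -0.02 y ext [-21.1  19.3] mid -0.9
 slice x -0.01 y ext [-21.2  19.5] mid -0.9
 slice x 0.0 y ext [-19.8  19.8] mid -0.0
 slice x 0.01 y ext [-19.5  20.3] mid 0.4
 slice x 0.02 y ext [-19.7  21.5] mid 0.9
 slice x 0.03 y ext [-17.7  21.8] mid 2.0
top face(scene) 313 [0.2 3.6] [79.6 41.2] 2.5 other [19.3 25.8 26.9]
lens xy top 146 [48.5  3. ] [22.6 33.7] 2.6 other [ 5.6 15.6 18.9]
lens yz top 146 [ 4.5 11.4] [15.9 33.8] 72.0 other [37.9 47.4 58.6]
lens xy scene 176 [48.6  5.4] [33.1 22.5] 88.5 other [-6.7 11.5 20.4]
lens yz scene 176 [5.3 5.7] [31.9 32.6] 86.9 other [39.7 56.2 59. ]
151 251 256 [46.5  7.4 20.2] 49
152 249 258 [49.6  6.5 19.3] 51
153 248 259 [51.4  6.4 17.4] 57
154 247 259 [53.9  4.5 16. ] 64
155 247 259 [56.3  4.  15.4] 71
156 246 259 [58.   3.  12.6] 77
157 246 259 [57.9  3.2  9.8] 85
158 246 259 [58.2  3.4  6.8] 91
159 247 259 [57.9  5.1  3.3] 94
160 247 259 [58.2  5.3  0.2] 92
161 248 258 [58.3  5.3 -3.2] 94
162 249 257 [58.2  5.6 -6.1] 95
163 251 255 [ 57.8   5.9 -10. ] 104
```

```bash
cat > plan.py <<'E'
from h2 import *
th=np.radians(-9.2)
bx=np.array([np.cos(th),np.sin(th),0]); by=np.array([-bx[1],bx[0],0]); ez=np.array([0,0,1.])
BC=np.array([.4357,-.3769,.012])           # block origin
BORE=np.array([.4703,-.3827]); PIN=np.array([.4692,-.2210])
def down(s=1): return np.c_[s*bx,-s*by,-ez]  # tool x = s*block x
F0=frame(np.radians(130.6)); LENS=np.array([.6553,-.4708,.3303])+F0@[.058,.0037,-.023]; LENS[2]=.285
FC=frame(np.radians(133.3))
def hold(s=1,gx=-.020,gz=.022,dist=.12,pre=0):
    """TCP pose; gx,gz = TCP-independent grasp point in block frame (TCP z = gz-.019)"""
    B=np.c_[-FC[:,0],-FC[:,1],FC[:,2]]
    end=LENS+FC[:,0]*(dist+pre); org=end-B@[.055,0,.017]
    return org+B@[gx,0,gz-.019], np.c_[s*B[:,0],-s*B[:,1],-B[:,2]]
E
python3 - <<'E'
from plan import *
print(LENS)
for s in(1,-1):
    for n,p,o in[("pin",[*PIN,.047],down(s)),("pinup",[*PIN,.25],down(s)),("bore",[*BORE,.053],down(s)),("blk",BC+bx*-.02+ez*.005,down(s)),("hold",*hold(s)),("prehold",*hold(s,pre=.06))]:
        q=robot.ik(np.array(p),o); print(s,n,np.round(p,3),None if q is None else np.round(q,0))
E
```

```text
[ 0.62460786 -0.44067641  0.285     ]
1 pin [ 0.469 -0.221  0.047] [ -4.  17. -32.   0. -41.  84.]
1 pinup [ 0.469 -0.221  0.25 ] [ -4.   5. -17.   0. -68.  84.]
1 bore [ 0.47  -0.383  0.053] [-21.  23. -20.   0. -46. 101.]
1 blk [ 0.416 -0.374  0.017] [-22.  23. -28.   0. -39. 103.]
1 hold [ 0.507 -0.316  0.19 ] [ -6.   2. -46.  37. -27.  19.]
1 prehold [ 0.47  -0.277  0.165] [ -4.  -1. -55.  45. -24.   8.]
-1 pin [ 0.469 -0.221  0.047] [ -4.  17. -32.   0. -41. -96.]
-1 pinup [ 0.469 -0.221  0.25 ] [ -4.   5. -17.   0. -68. -96.]
-1 bore [ 0.47  -0.383  0.053] [-21.  23. -20.   0. -46. -79.]
-1 blk [ 0.416 -0.374  0.017] [-22.  23. -28.   0. -39. -77.]
-1 hold [ 0.507 -0.316  0.19 ] [  -6.    2.  -46.   37.  -27. -161.]
-1 prehold [ 0.47  -0.277  0.165] [  -4.   -1.  -55.   45.  -24. -172.]
```

```bash
python3 - <<'E'
from plan import *
robot.servo_line([.287,.611,.30],speed=.2)
robot.goto(np.array([.43,.33,.30]),down(1)); robot.move_gripper(.55)
robot.goto(np.array([*PIN,.16]),down(1))
robot.servo_line([*PIN,.049],speed=.1); f0=np.array(robot.read_force()); print("t",robot.read_t(),robot.read_position(),f0)
robot.move_gripper(0.0); print("w",robot.read_grip_width()*.088,robot.read_finger_force(),"df",np.round(np.array(robot.read_force())-f0,2),robot.read_t())
robot.servo_line([*PIN,.14],speed=.1)
print("w",robot.read_grip_width()*.088,robot.read_force(),robot.read_t())
for n in("scene","top"):
    p,d=robot.grab_frame(n); np.savez(f"pics/{n}1.npz",p=p,d=d)
s=np.load("pics/scene1.npz")["p"][200:320,215:335,::-1]; cv2.imwrite("pics/c4.png",cv2.resize(s,(600,600),interpolation=cv2.INTER_CUBIC))
E
```

```text
t 7.5667 [ 0.46966839 -0.22107194  0.04954124] [0.64037317 0.16962078 0.49815185]
w 0.012911594831585731 29.999052118510008 df [-0.63 -0.54  0.95] 8.2333
w 0.01307071961909671 [-1.90950703  0.64155473 -0.79588578] 9.2917
```

View pics/c4.png

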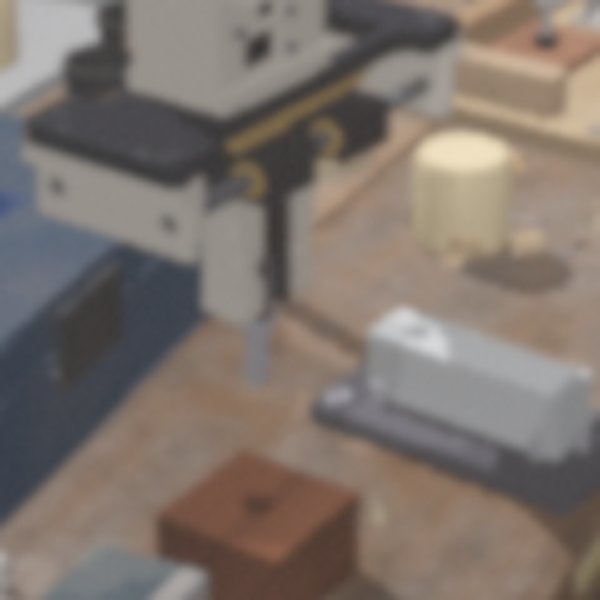

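The pin is lifted: shank tip at about (258,384) in the crop, stand hole at (258,500), bore at about (415,331). I'll check the pin-to-bore offset in this one view.

```bash
python3 - <<'E'
from plan import *
p=np.load("pics/scene1.npz")["p"]; g=cv2.cvtColor(p,cv2.COLOR_RGB2GRAY).astype(float)
def blob(u0,v0,r,ref,q):
    v,u=np.mgrid[v0-r:v0+r+1,u0-r-1:u0+r+2]; w=np.clip(q-g[v,u],0,None); print(g[v,u].astype(int).tolist() if ref else ""); return (u*w).sum()/w.sum(),(v*w).sum()/w.sum()
h=blob(266,300,3,1,52); b=blob(297,266,3,1,120)
print("hole",h,onz("scene",*h,.04)); print("bore",b,onz("scene",*b,.046), "expected px",proj("scene",[*BORE,.046]),proj("scene",[*PIN,.04]))
T=robot.read_position(); print(T)
print("tip exp",proj("scene",[T[0],T[1],T[2]-.039])," seen",215+258.5/5-.5,200+384.5/5-.5)
m=g[270:277,260:274]; print(m.astype(int).tolist())
E
```

```text
[[91, 92, 91, 91, 91, 92, 92, 92, 89], [92, 90, 87, 87, 86, 87, 88, 88, 88], [91, 87, 80, 79, 79, 79, 80, 82, 85], [90, 84, 76, 72, 72, 73, 75, 81, 85], [91, 85, 77, 72, 71, 71, 75, 81, 87], [92, 88, 82, 77, 76, 77, 81, 87, 92], [91, 88, 85, 84, 84, 85, 88, 92, 93]]
[[197, 206, 210, 210, 203, 190, 176, 167, 158], [202, 206, 208, 207, 202, 195, 189, 184, 178], [200, 201, 198, 194, 189, 185, 185, 190, 193], [197, 197, 193, 186, 181, 177, 181, 192, 202], [187, 191, 192, 192, 192, 191, 194, 202, 210], [165, 173, 183, 193, 199, 202, 207, 212, 216], [147, 153, 163, 175, 185, 194, 202, 209, 213]]
hole (np.float64(nan), np.float64(nan)) [nan nan nan]
bore (np.float64(nan), np.float64(nan)) [nan nan nan] expected px [296.57541749 266.82241492] [265.64058695 301.3578206 ]
[ 0.46871037 -0.22091662  0.13920501]
tip exp [265.52828191 277.25341354]  seen 266.2 276.4
[[122, 123, 123, 124, 124, 125, 123, 120, 116, 114, 112, 115, 119, 122], [120, 120, 121, 122, 124, 124, 123, 122, 120, 117, 118, 118, 122, 124], [119, 118, 119, 122, 123, 124, 122, 121, 121, 121, 121, 121, 122, 124], [120, 118, 120, 121, 123, 124, 122, 121, 120, 121, 121, 122, 124, 123], [121, 120, 121, 123, 123, 124, 122, 122, 120, 121, 122, 123, 124, 125], [122, 122, 123, 123, 125, 124, 123, 122, 121, 122, 122, 125, 125, 125], [122, 124, 124, 127, 126, 127, 125, 123, 122, 124, 125, 125, 126, 126]]<stdin>:4: RuntimeWarning: invalid value encountered in scalar divide
```

Hole and bore are offset from prediction by the same amount (about 0, -0.9 px), so the relative offset is good. I'll insert with force watching.

```bash
python3 - <<'E'
from plan import *
robot.servo_line([*BORE,.14],speed=.15)
robot.servo_line([*BORE,.094],speed=.1); f0=np.array(robot.read_force()); print(robot.read_position(),f0)
for z in[.088,.084,.08,.076,.07,.064,.059,.0565,.0555,.0545]:
    robot.servo_line([*BORE,z],speed=.06); f=np.array(robot.read_force())-f0; p=robot.read_position(); print(z,np.round(p,4),np.round(f,1))
    if np.linalg.norm(f)>15: break
print(robot.read_t())
E
```

```text
[ 0.47064202 -0.38268016  0.09432912] [0.08779371 0.3008956  0.67269043]
0.088 [ 0.4703 -0.3827  0.088 ] [-0.4 -0.5 -1. ]
0.084 [ 0.4707 -0.383   0.0844] [-0.7 -0.4  1.5]
0.08 [ 0.4698 -0.3826  0.0796] [-0.3 -1.1 -1.6]
0.076 [ 0.4699 -0.3825  0.0755] [-0.6 -1.8 -1.1]
0.07 [ 0.4699 -0.3825  0.0694] [-0.2 -1.2 -0.9]
0.064 [ 0.47   -0.3826  0.0634] [-1.1 -1.9 -2.3]
0.059 [ 0.4701 -0.3826  0.0586] [-2.3 -1.4 -2.3]
0.0565 [ 0.4701 -0.3826  0.0563] [-2.2 -2.3 -2.3]
0.0555 [ 0.4702 -0.3827  0.0555] [-2.4 -2.4 -0.9]
0.0545 [ 0.4703 -0.3831  0.0551] [-5.1 -3.2  4.2]
13.725
```

```bash
python3 - <<'E'
from plan import *
robot.move_gripper(.3); robot.dwell(.1)
robot.servo_line([*BORE,.13],speed=.15)
G=BC+np.array([0,-.0002,0])-.02*bx
robot.move_gripper(.62)
robot.servo_line([G[0],G[1],.13],speed=.15)
p,d=robot.grab_frame("scene"); cv2.imwrite("pics/c5.png",cv2.resize(p[220:310,250:370,::-1],(800,600),interpolation=cv2.INTER_CUBIC))
print("pin top exp px",proj("scene",[*BORE,.079]),proj("scene",[*BORE,.049]),robot.read_t())
E
```

```text
pin top exp px [296.76654372 254.90093763] [296.5926247  265.74911713] 16.25
```

View pics/c5.png

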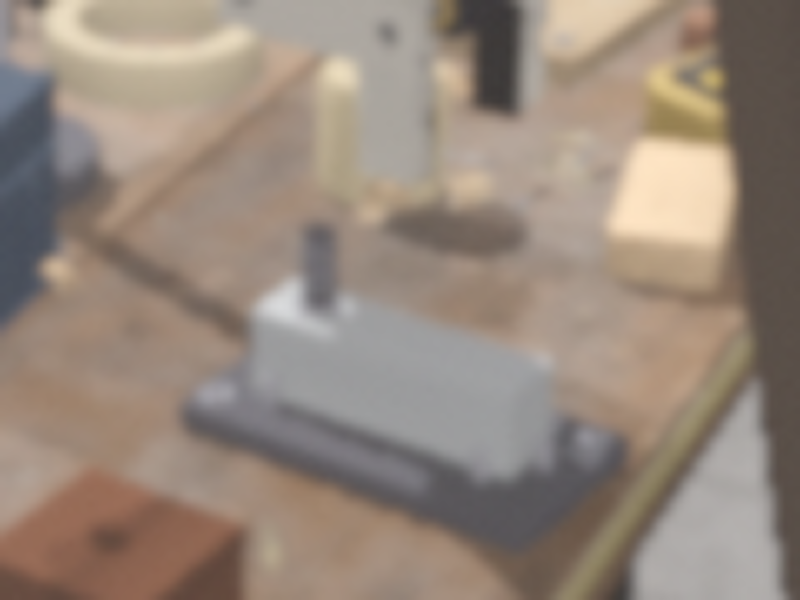

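The pin stands home in the bore, with its grip top at crop (320,228), about px (298,254), as expected. Now I'll grip the block and present it.

```bash
python3 - <<'E'
from plan import *
G=BC+np.array([0,-.0002,0])-.02*bx
robot.servo_line([G[0],G[1],.017],speed=.1); print(robot.read_position(),robot.read_force())
robot.move_gripper(0.); print("w",robot.read_grip_width()*.088,robot.read_finger_force(),robot.read_force())
robot.servo_line([G[0],G[1],.06],speed=.06); robot.servo_line([G[0],G[1],.16],speed=.15)
print("w",robot.read_grip_width()*.088,robot.read_force(),robot.read_t())
p,o=hold(1,gz=.024,pre=.06); robot.goto(p,o); 
p,o=hold(1,gz=.024,pre=.02); robot.servo_line(p,speed=.08)
print(np.round(robot.read_position()-p,4),np.round(np.array(robot.read_tcp_rot())-o,3).tolist(),robot.read_t())
r={}
for n in("top","scene"):
    fr=[robot.grab_frame(n) for _ in range(8)]; r[n+"p"]=np.mean([f[0].astype(float) for f in fr],0); r[n+"d"]=np.median([f[1] for f in fr],0)
np.savez("pics/avg2.npz",**r)
f=lambda q:cv2.resize(q[:,:,::-1],(400,600),interpolation=cv2.INTER_CUBIC)
cv2.imwrite("pics/c6.png",np.hstack([f(r["topp"][100:220,255:335]),f(r["scenep"][125:275,215:315])]))
E
```

```text
[ 0.41640798 -0.37411548  0.01758965] [ 0.78112483 -0.07856598 -0.08013611]
w 0.02989428784994317 29.98465597629547 [-2.00990131 -6.0126965   2.03524726]
w 0.03006838002356619 [-0.57530419  0.17041017 -2.55150705] 19.75
[-0.0005 -0.0001 -0.0005] [[-0.0, -0.0, -0.001], [-0.0, 0.0, -0.0], [-0.001, 0.001, -0.0]] 21.8667[ WARN:0@9.378] global loadsave.cpp:1063 imwrite_ Unsupported depth image for selected encoder is fallbacked to CV_8U.
```

View pics/c6.png

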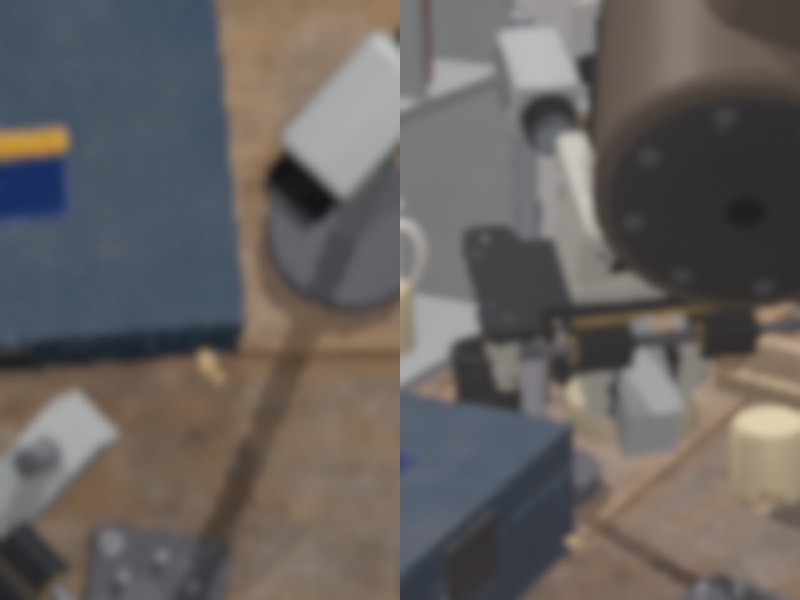

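The pin is still home in the block, with the block's end corners at crop (78,392) and (118,432) and the lens barrel at (300,185). I'll measure block against lens in the same view.

```bash
cat > rel.py <<'E'
from plan import *
import sys
a=np.load(sys.argv[1]); a0=np.load("pics/avg.npz"); P=cloud("top",a["topd"]); L=(P-LENS)@FC; g=a["topp"].mean(-1)
def prof(L,m,name):
    r=cv2.minAreaRect((L[m][:,:2]*1000).astype(np.float32)); X=L[m]; A=np.c_[X[:,:2],np.ones(len(X))]; c=np.linalg.lstsq(A,X[:,2],rcond=None)[0]
    # edge midline
    xs=np.arange(X[:,0].min()+.004,X[:,0].max()-.004,.004); md=[]
    for x in xs:
        k=abs(X[:,0]-x)<.003
        if k.sum()>8: y=X[k][:,1]; md.append((x,(np.percentile(y,2)+np.percentile(y,98))/2,np.ptp(y)))
    md=np.array(md); f=np.polyfit(md[:,0],md[:,1],1)
    print(name,m.sum(),"rect",np.round(r[0],1),np.round(r[1],1),round(r[2],1),"x",np.round(np.percentile(X[:,0],[1,99])*1000,1),"z med",round(np.median(X[:,2])*1000,1),"tilt",np.round(np.degrees(np.arctan(c[:2])),1),"mid y0",round(f[1]*1000,1),"slope",round(np.degrees(np.arctan(f[0])),1),"w",round(np.median(md[:,2])*1000,1))
dist=float(sys.argv[2])
m=(L[...,0]>dist-.01)&(L[...,0]<dist+.07)&(abs(L[...,1])<.03)&(abs(L[...,2]-.017)<.012)&(g>95)
prof(L,m,"block")
m2=(L[...,0]>dist-.01)&(L[...,0]<dist+.07)&(abs(L[...,1])<.03)&(abs(L[...,2]-.017)<.012); prof(L,m2,"block nomask")
X=(cloud("top",a0["topd"])-LENS)@FC; g0=a0["topp"].mean(-1)
m=(X[...,0]>-.088)&(X[...,0]<-.026)&(abs(X[...,1])<.03)&(abs(X[...,2]-.023)<.01)&(g0>105); prof(X,m,"housing")
m=(X[...,0]>-.026)&(X[...,0]<.02)&(abs(X[...,1])<.03)&(abs(X[...,2])<.03); prof(X,m,"barrel")
# pixel corners of block end
B=np.c_[-FC[:,0],-FC[:,1],FC[:,2]]
for y in(-.015,.015): q=proj("top",LENS+FC@[dist,y,.017]); print("exp corner crop",np.round((q-[255,100]+.5)*5,1))
E
python3 rel.py pics/avg2.npz .14
```

```text
block 293 rect [175.   -2.4] [36.7 70. ] 81.0 x [141.7 205.2] z med 17.0 tilt [1.2 0.2] mid y0 3.3 slope -1.5 w 29.2
block nomask 296 rect [175.1  -2.2] [37.2 70. ] 81.0 x [141.7 205.2] z med 17.0 tilt [1.2 0.2] mid y0 1.5 slope -0.9 w 29.2
housing 530 rect [-55.9  -2. ] [60.3 41.9] 1.0 x [-85.9 -26.5] z med 23.7 tilt [ 1.3 -0.6] mid y0 -0.9 slope 0.7 w 40.8
barrel 171 rect [-11.6  -1.9] [38.2 26.7] 89.9 x [-24.9   1.3] z med 16.1 tilt [-17.4  -7.5] mid y0 -0.1 slope 1.2 w 33.5
exp corner crop [ 58.5 401.8]
exp corner crop [102.7 446.8]
```

```bash
python3 - <<'E'
from plan import *
from scipy.ndimage import map_coordinates as mc
a=np.load("pics/avg2.npz"); g=a["topp"].mean(-1); d=a["topd"]; g0=np.load("pics/avg.npz")["topp"].mean(-1)
print("axial (x mm: gray, local z)")
Lz=((cloud("top",d)-LENS)@FC)
for x in np.arange(.128,.152,.002):
    row=[]
    for y in(-.008,-.004,0,.004,.008):
        u,v=proj("top",LENS+FC@[x,y,.017]); row.append(round(float(mc(g,[[v],[u]],order=1)[0])))
    u,v=proj("top",LENS+FC@[x,0,.017]); print(round(x*1000),row,np.round(Lz[round(v),round(u)]*1000,1))
print("across at x=.150,.158 gray")
for x in(.148,.154): print([(round(y*1000),round(float(mc(g,[[proj("top",LENS+FC@[x,y,.017])[1]],[proj("top",LENS+FC@[x,y,.017])[0]]],order=1)[0]))) for y in np.arange(-.022,.023,.002)])
print("housing across (z=23), background frame")
for x in(-.035,-.045,-.055,-.065,-.075): 
    ys=np.arange(-.032,.033,.001); q=[proj("top",LENS+FC@[x,y,.023]) for y in ys]; pr=mc(g0,np.array([[b for _,b in q],[c for c,_ in q]]),order=1)
    gr=np.gradient(pr); print(x,"edges",ys[np.argmax(gr[:32])]*1000,ys[32+np.argmin(gr[32:])]*1000)
xs=np.arange(-.05,.02,.001); q=[proj("top",LENS+FC@[x,0,.0185]) for x in xs]; print("barrel axial",[(round(x*1000),int(v)) for x,v in zip(xs,mc(g0,np.array([[b for _,b in q],[c for c,_ in q]]),order=1))][10:70:2])
E
```

```text
axial (x mm: gray, local z)
128 [118, 118, 116, 114, 117] [ 204.5  -30.5 -217.8]
130 [142, 142, 140, 139, 140] [ 207.2  -32.8 -219.5]
132 [158, 159, 159, 159, 158] [142.3  -4.  -15.5]
134 [168, 168, 168, 167, 167] [141.8  -2.4  -3. ]
136 [170, 170, 171, 171, 170] [141.8  -2.4  -3. ]
138 [170, 170, 170, 171, 170] [141.5  -1.    8.7]
140 [170, 170, 170, 170, 169] [141.5  -1.    8.7]
142 [170, 170, 169, 169, 168] [1.419e+02 1.000e-01 1.790e+01]
144 [171, 170, 169, 169, 167] [143.8   1.6  17.4]
146 [171, 170, 169, 169, 166] [ 1.457e+02 -1.000e-01  1.700e+01]
148 [170, 169, 168, 168, 166] [149.8  -0.5  15.4]
150 [170, 168, 167, 168, 167] [149.8  -0.5  15.4]
across at x=.150,.158 gray
[(-22, 99), (-20, 110), (-18, 129), (-16, 150), (-14, 163), (-12, 169), (-10, 170), (-8, 170), (-6, 170), (-4, 169), (-2, 169), (0, 168), (2, 168), (4, 168), (6, 168), (8, 166), (10, 161), (12, 148), (14, 126), (16, 106), (18, 96), (20, 95), (22, 95)]
[(-22, 99), (-20, 110), (-18, 131), (-16, 151), (-14, 163), (-12, 167), (-10, 164), (-8, 161), (-6, 156), (-4, 153), (-2, 152), (0, 153), (2, 155), (4, 161), (6, 164), (8, 165), (10, 160), (12, 147), (14, 124), (16, 104), (18, 94), (20, 93), (22, 93)]
housing across (z=23), background frame
-0.035 edges -21.999999999999993 19.000000000000046
-0.045 edges -21.999999999999993 18.000000000000043
-0.055 edges -21.999999999999993 18.000000000000043
-0.065 edges -21.999999999999993 18.000000000000043
-0.075 edges -22.999999999999993 19.000000000000046
barrel axial [(-40, 162), (-38, 162), (-36, 162), (-34, 162), (-32, 162), (-30, 161), (-28, 158), (-26, 148), (-24, 124), (-22, 87), (-20, 50), (-18, 29), (-16, 24), (-14, 23), (-12, 23), (-10, 26), (-8, 31), (-6, 44), (-4, 59), (-2, 71), (0, 80), (2, 86), (4, 89), (6, 87), (8, 84), (10, 85), (12, 89), (14, 97), (16, 103), (18, 107)]
```

The end face and top face line up with the housing: relative lateral offset is about 0, yaw and tilt are about 0, and distance is about 140.4 mm against the 140 mm commanded. I'll move in the last 20 mm and check.

```bash
python3 - <<'E'
from plan import *
p,o=hold(1,gz=.024); p=p+FC[:,2]*.0004
robot.servo_line(p,ori=o,speed=.05); robot.dwell(.5)
print(np.round(robot.read_position()-p,4),robot.read_grip_width()*.088,robot.read_force(),np.abs(robot.read_qvel()).max(),robot.read_t())
r={}
for n in("top",):
    fr=[robot.grab_frame(n) for _ in range(8)]; r[n+"p"]=np.mean([f[0].astype(float) for f in fr],0); r[n+"d"]=np.median([f[1] for f in fr],0)
np.savez("pics/avg3.npz",**r)
E
python3 rel.py pics/avg3.npz .12
```

```text
[-0.  0.  0.] 0.02982761083613272 [ 0.43792183 -0.26187711 -2.74974022] 0.10113382504754719 23.7167
block 304 rect [154.5  -2.8] [37.4 70.1] 80.5 x [121.2 185.9] z med 17.6 tilt [0.8 0.8] mid y0 2.2 slope -1.5 w 29.3
block nomask 307 rect [153.9  -6.2] [40.  66.3] 88.6 x [121.2 185.9] z med 17.6 tilt [0.6 0.5] mid y0 0.3 slope -0.7 w 29.4
housing 530 rect [-55.9  -2. ] [60.3 41.9] 1.0 x [-85.9 -26.5] z med 23.7 tilt [ 1.3 -0.6] mid y0 -0.9 slope 0.7 w 40.8
barrel 171 rect [-11.6  -1.9] [38.2 26.7] 89.9 x [-24.9   1.3] z med 16.1 tilt [-17.4  -7.5] mid y0 -0.1 slope 1.2 w 33.5
exp corner crop [ 85.9 372.2]
exp corner crop [130.5 417.4]
```

```bash
python3 -c "
from rig import robot
print(robot.job_done())"
```

```text
the job is handed in; nothing more can be done
None
```

I put the pin home in the bore, let go of it and lifted the block out with it. I handed the job in at about 24 s with the block held still before the camera, measured about 120 mm from the lens, centred and square to within about 1–2 mm and 1–2°; no verdict came back.

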